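Lay the belt counterweight in its rest, heavy end on the sprung foot

TASK

Pick up the square counterweight bar by its swivelling tab and let it hang clear of the table: one end, which you cannot tell by looking, is heavier and dips. Then lay the bar in the two saddles of its rest with that heavy end on the sprung saddle (the one on a coil spring), so that the saddle is pressed down and the bar lies level and about centred, and let go.

Things in the scene. Friction and masses are not known exactly. Their poses are not given: they have to be found in the camera images.
- bar: Counterweight bar: closed square steel tube 180 x 26 x 26 mm, alike dark caps at both ends, a dark upright tab on its middle (ignore the plain tube without a tab). About 0.4 kg, mostly a slug lodged inside one end: which end changes from start to start, and neither looks nor these axes tell. Origin: centre of the underside; x along the tube, y across, z up.
- tab_grip (a point): Grip point on the tab, 59 mm above the bar's underside. The tab is a plate 30 mm along the bar (x), 8 mm thick across it (y: pinch it this way), 33 to 74 mm above the underside. It turns on a pin across the bar's centre, 13 mm above the underside: held by the tab, the bar tips up to 17 degrees, heavy end down, that end hanging 27 mm lower than level. Axes as the bar's while upright.
- rest: Rest: fixed grey plate 90 x 210 x 10 mm, two dark U saddles open upward at y = -65 mm (fixed) and y = +65 mm (sprung, on a bright 48 mm coil). Origin: centre of the underside; x across, y along (the bar lies along y), z up. Floors 40 mm above the table (sprung one 48 mm when up), 46 mm wide inside, 26 mm long in y, walls 20 mm above floor. The bar's underside ends 40 mm above the table.
- foot (a joint): Travel of the sprung saddle at the rest's +y end: 0 up, 0.008 m fully down. It yields at about 1.5 N and is fully down at about 1.9 N: the heavy end's weight presses it down, the light end's does not.

How it is judged:
By the outcome, as a careful person would: the job done as asked, in the order asked, and still so for the second after the job is handed in, with the robot touching nothing.
It also fails if it takes over 38 s, if anything falls off the work surface, if the arm or the gripper's body presses on something with over 40 N, if the wrist force passes 120 N, or if a joint passes its speed limit or range.

ROBOT

A 6-joint arm with a two-finger parallel gripper is mounted at the origin on the work surface. World frame = base frame: x ahead of the robot, y to its left, z up, the work surface at z = 0. Lengths are in m, angles in degrees, forces in N, time in s.
With the tool pointing down it reaches from about 0.375 to 0.9 m from the base axis. Payload 3.1 kg.
Tool frame: the origin (TCP) lies between the finger pads; the fingertips stand 11 mm ahead of it and the grasp point (between the pads) lies 8 mm behind it; z points along the fingers, y is the line along which they close (so a half turn about z gives the same grasp; the last joint's range is limited). The gripper opens to 87 mm and grips with 3 to 60 N. Pads are 19 mm wide; open, the fingers measure 117 mm over their backs; the gripper's body (75 mm by 190 mm) begins 51 mm behind the grasp point.
Start: joints at [-79.842, 30.224, 82.088, -0, 67.689, -10.227], TCP at [0.218, -0.586, 0.234] pointing down, gripper open.
Joint ranges: [-176.69, 176.69], [-43.24, 126.21], [12.49, 139.97], [-82, 262], [0, 151.66], [-163.58, 163.58]. Speed limits (degrees/s): [159.86, 159.86, 180, 180, 180, 180].

INTERFACE

Orientations are given as a 3x3 rotation matrix whose columns are the frame's x, y, z axes.
In Python, from rig import bot gives the robot as it stands.
- The arm moves only by the tool apply_moves, never from a script. Its argument "steps" is a list that holds one entry, the list of rows, each a list of 7 numbers: the shift along the tool's x, y, z in cm, then the turn, a rotation vector about the tool's x, y, z in degrees, then the gripper command: -1 is shut, 1 is fully open, values between are in proportion. In form: [[[dx, dy, dz, rx, ry, rz, jaw], ...]]. A call has 1 to 20 rows; each row is the pose to reach, as a shift and turn from the pose commanded when the call began, along the tool's axes at that moment; what a row does not reach only later rows make up. A row lasts 1/8 s, in which the tool goes at most 62.5 mm and 10.7 degrees, less where a joint would pass 70% of its speed; a pose out of reach is approached as far as the arm can. A call with a gripper value outside its range is refused whole. The fingers move at their own pace and stop on an object; the grip force is fixed at half the most. Time passes only in rows, so rows that repeat a pose let the fingers close. It gives the time, the measured TCP pose, the force, the opening and the grip force at its end, in the units of the state.
- bot.read_state(): the state, without advancing time (a new reading comes with each control period).
- bot.capture(name): name is "scene" or "top"; returns the picture (420x560x3 uint8, blue, green, red); there is no depth.
- bot.camera_model(name): a dict with "intrinsics" (3x3 intrinsics, pixels), "R" (3x3) and "t" (3): a world point X has camera coordinates R X + t. Camera axes: x right, y down, z forward; pixel columns grow to the right and rows downward; lengths in m; the calibration is good to about 2 mm. A picture is of the moment at which its call begins. camera_model takes no time and is no camera call.
- bot.hand_in(): hands the job in; it is judged then, once.
The state is a dict: "time_s": time; "joint_positions": joint angles; "qvel": joint speeds; "tau": joint torques, N m; "position": TCP position; "tcp_rot": TCP orientation; "force": force on the tool from outside, world axes, zero at the start; "moment": the same for the moment, N m; "opening": opening from 0.0 (shut) to 1.0 (fully open); "grasp_force": force on a finger pad.
Only numpy, scipy, OpenCV 4.12 (cv2) and the standard library are available. Lean on these libraries where they do the work, as an engineer would, in place of code of your own. Each camera call takes 0.05 s, during which the arm holds its last target. There are 200 camera calls.

## Working session

There is one attempt and no reset: what is moved stays moved. The work goes in short steps, Python scripts to look and compute and a tool call to move; the robot and the scene stay as the last step left them, time stands still between calls to the robot, and variables do not carry over. Pictures are saved under pics/ and viewed, at most 10 in all, crops included, and the job is handed in when it is done.

Besides the shell and the picture viewer there is one more tool, called after "Request:" by a JSON object that holds its "fn" and its "kwargs", one argument or row to a line. apply_moves: Moves the arm, as the interface text tells. Its arguments: {"type":"object","properties":{"steps":{"type":"array","items":{"type":"array","items":{"type":"array","items":{"type":"number"}}}}},"required":["steps"]}

```bash
mkdir -p pics
python3 - <<'E'
from rig import bot
import cv2
for n in("scene","top"):
    cv2.imwrite(f"pics/{n}0.png",bot.capture(n)); m=bot.camera_model(n); print(n,m)
s=bot.read_state();print(s)
E
```

```text
scene {'intrinsics': array([[537.39699368,   0.        , 276.10275099],
       [  0.        , 537.39699368, 205.70709078],
       [  0.        ,   0.        ,   1.        ]]), 'R': array([[-0.47714825,  0.87853842, -0.02235614],
       [ 0.46527926,  0.2309561 , -0.85450248],
       [-0.74554997, -0.41812621, -0.518966  ]]), 't': array([ 0.22702783, -0.20917476,  1.49657893])}
top {'intrinsics': array([[438.85511703,   0.        , 272.12724156],
       [  0.        , 438.85511703, 207.58689964],
       [  0.        ,   0.        ,   1.        ]]), 'R': array([[ 0.09907707, -0.99507126,  0.00411371],
       [-0.97292478, -0.09773784, -0.20943897],
       [ 0.20880877,  0.01674827, -0.97781307]]), 't': array([0.00166543, 0.54279753, 0.74629273])}
{'time_s': 0.1, 'joint_positions': array([-7.98403830e+01,  3.02721525e+01,  8.21482763e+01,  7.84095071e-05,
        6.76880102e+01, -1.02283195e+01]), 'qvel': array([ 0.06095694, -0.11915525, -0.29003206, -0.01586218,  0.07692669,
        0.07775253]), 'tau': array([-1.65735300e-04, -4.40986705e+01, -1.77150160e+01,  6.35547610e-02,
        5.34051040e-02, -4.98426891e-05]), 'position': array([ 0.21764017, -0.5852182 ,  0.23268967]), 'tcp_rot': array([[ 9.37355597e-01,  3.48373899e-01, -3.32594265e-04],
       [ 3.48373895e-01, -9.37353806e-01,  1.86316340e-03],
       [ 3.37318997e-04, -1.86231380e-03, -9.99998209e-01]]), 'force': array([-1.16874828,  0.30954193,  0.53869343]), 'moment': array([-0.02494173, -0.00793203, -0.03619631]), 'grasp_force': 0.0, 'opening': 1.0031445323191028}
```

View pics/scene0.png

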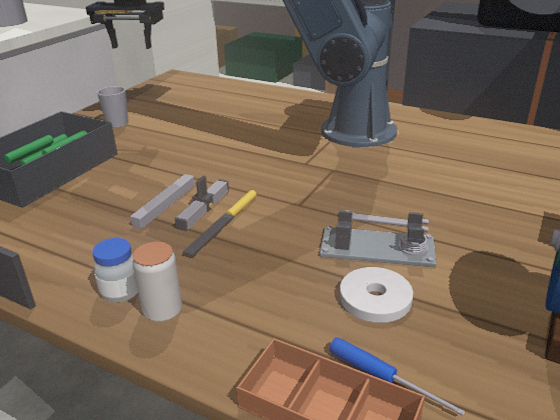

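View pics/top0.png

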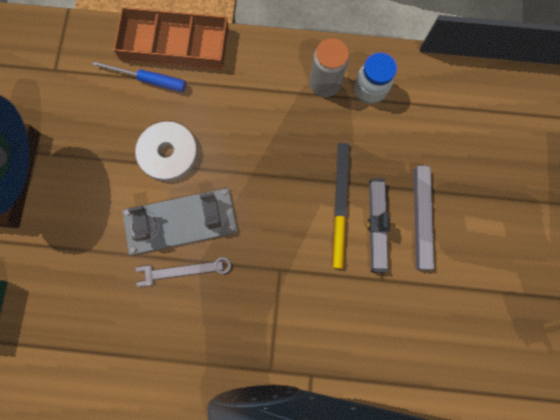

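The scene view shows the bar at about (205,203) with its tab at (203,188). The rest is at about (380,240), with the coil under its right (+y) saddle at (413,243). In the top view the bar runs (378,181)–(380,270), its tab is at about (380,222), and the saddles are at (140,222) (sprung) and (211,210) (fixed).

```bash
cat > h.py <<'E'
import numpy as np, cv2
from rig import bot
def ray(n,uv,z):
    m=bot.camera_model(n);R,t=np.array(m["R"]),np.array(m["t"])
    d=R.T@np.linalg.inv(m["intrinsics"])@[uv[0],uv[1],1.]; c=-R.T@t
    return c+d*(z-c[2])/d[2]
def pix(n,X):
    m=bot.camera_model(n);p=m["intrinsics"]@(np.array(m["R"])@X+m["t"]);return p[:2]/p[2]
E
python3 - <<'E'
from h import *
im=cv2.imread("pics/top0.png"); sc=cv2.imread("pics/scene0.png")
a=cv2.resize(im[170:280,320:440],None,fx=3.3,fy=3.3,interpolation=cv2.INTER_CUBIC)
b=cv2.resize(im[180:262,115:245],None,fx=3.05,fy=3.05,interpolation=cv2.INTER_CUBIC)
c=cv2.resize(sc[170:235,165:245],None,fx=4,fy=4,interpolation=cv2.INTER_CUBIC)
d=cv2.resize(sc[205:270,315:440],None,fx=3.2,fy=3.2,interpolation=cv2.INTER_CUBIC)
W=np.zeros((600,800,3),np.uint8)
W[:a.shape[0],:a.shape[1]]=a
W[:b.shape[0],400:400+b.shape[1]]=b[:,:400]
W[370:370+min(230,c.shape[0]),:c.shape[1]]=c[:230]
W[370:370+d.shape[0],400:400+d.shape[1]]=d[:230,:400]
cv2.imwrite("pics/crop.png",W)
hsv=cv2.cvtColor(im,cv2.COLOR_BGR2HSV)
g=((hsv[...,1]<70)&(hsv[...,2]>70)).astype(np.uint8)
n,l,s,ce=cv2.connectedComponentsWithStats(g)
for i in range(1,n):
    if 200<s[i,4]<9000:
        p=np.argwhere(l==i)[:,::-1].astype(np.float32); r=cv2.minAreaRect(p); print(s[i],r,[ray("top",q,.026 if s[i,0]>300 else .01)[:2].round(4).tolist() for q in cv2.boxPoints(r)])
E
```

```text
[  0   0  76   9 404] ((37.5, 4.0), (8.0, 75.0), 90.0) [[0.9467, 0.6853], [0.9632, 0.5248], [0.9439, 0.5211], [0.9275, 0.6808]]
[ 234    0  326   41 8552] ((396.5, 20.0), (40.0, 325.0), 90.0) [[0.9982, 0.1839], [1.0702, -0.5167], [0.9727, -0.5131], [0.9026, 0.1726]]
[310  53  38  41 717] ((326.0588684082031, 75.76471710205078), (34.440059661865234, 38.80569839477539), 14.03624439239502) [[0.7942, 0.0148], [0.8801, 0.0025], [0.8681, -0.0672], [0.7829, -0.0537]]
[354  60  43  44 743] ((372.62176513671875, 84.14390563964844), (36.03924560546875, 39.52885437011719), 21.161258697509766) [[0.7909, -0.0746], [0.8757, -0.0986], [0.8534, -0.1686], [0.7695, -0.1434]]
[ 135  121   63   61 2886] ((166.0, 151.0), (60.0, 62.0), 90.0) [[0.7008, 0.3506], [0.7134, 0.2257], [0.5885, 0.2088], [0.5763, 0.3299]]
[335 143  14  73 536] ((341.3077087402344, 179.03846740722656), (11.377432823181152, 72.26287078857422), 1.6846843957901) [[0.5442, -0.0632], [0.6892, -0.0573], [0.6908, -0.0796], [0.5457, -0.0847]]
[ 414  165   21  105 1863] ((423.2839050292969, 217.0848846435547), (104.38654327392578, 18.36603546142578), 88.21009063720703) [[0.658, -0.2074], [0.6628, -0.243], [0.461, -0.2538], [0.4565, -0.22]]
[ 369  178   19   94 1378] ((378.2052307128906, 224.5294189453125), (93.31681823730469, 17.063777923583984), 88.69805145263672) [[0.6234, -0.1237], [0.6275, -0.1566], [0.4487, -0.1685], [0.4449, -0.1372]]
[ 122  188  116   67 4844] ((178.47752380371094, 221.19216918945312), (46.66473388671875, 111.80772399902344), 78.2317123413086) [[0.5162, 0.3512], [0.5827, 0.1458], [0.4946, 0.1168], [0.4306, 0.3181]]
[ 135  257   97   30 1098] ((182.9399871826172, 270.0799865722656), (20.5060977935791, 96.87364196777344), 81.8698959350586) [[0.4104, 0.3051], [0.454, 0.1284], [0.4167, 0.1184], [0.3737, 0.2935]]
[208 398  62  22 460] ((238.5, 408.5), (61.0, 21.0), 0.0) [[0.1602, 0.1311], [0.1945, 0.1355], [0.2052, 0.0277], [0.1708, 0.0243]]
```

View pics/crop.png

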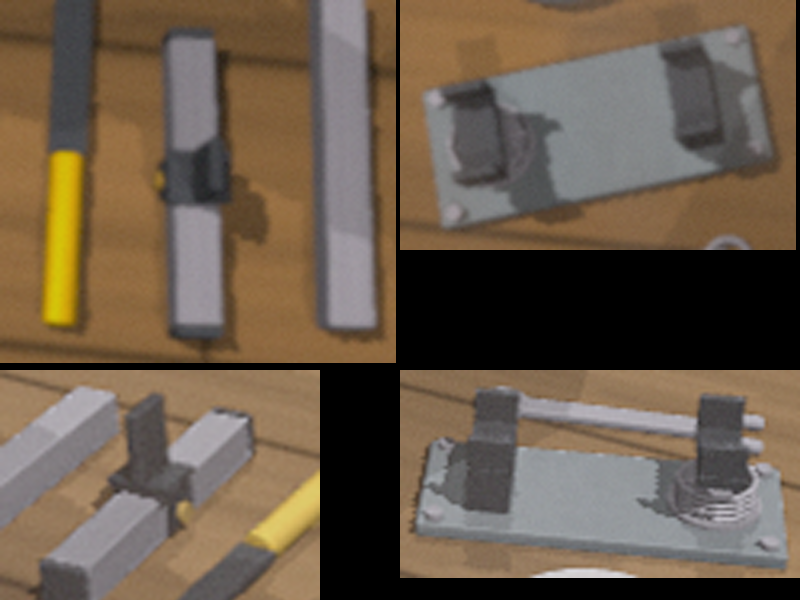

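The crop confirms the coil is under the +y saddle. It also shows the tab upright on the bar's centre, with its top at crop (217,165) in the top view.

Run:
```python
from h import *
f=lambda u,v:(u/3.3+320,v/3.3+170)
g=lambda u,v:((u-400)/3.05+115,v/3.05+180)
print("cam",[-(np.array(bot.camera_model(n)["R"]).T@bot.camera_model(n)["t"]) for n in("top","scene")])
print("tabtop top",ray("top",f(217,165),.074),"scene",ray("scene",(145/4+165,(402-370)/4+170),.074))
for q in [(165,33),(213,33),(222,325),(178,325)]: print("bar top corner",ray("top",f(*q),.026))
P=[ray("top",g(*q),.01) for q in [(425,92),(748,28),(775,160),(447,222)]]
print("plate",np.round(P,4),np.mean(P,0)); d=P[0]+P[3]-P[1]-P[2];print(np.linalg.norm(d)/2,np.degrees(np.arctan2(d[1],d[0])))
h=lambda u,v:((u-400)/3.2+315,(v-370)/3.2+205)
Q=[ray("scene",h(*q),.01) for q in [(430,445),(778,468),(788,558),(418,528)]]
print("plate sc",np.round(Q,4),np.mean(Q,0));d=Q[1]+Q[2]-Q[0]-Q[3];print(np.linalg.norm(d)/2,np.degrees(np.arctan2(d[1],d[0])))
```

```text
cam [array([0.3721037 , 0.04220997, 0.84341089]), array([1.321425  , 0.47461639, 0.6030087 ])]
tabtop top [ 0.5341355  -0.14857413  0.074     ] scene [ 0.53308718 -0.14477502  0.074     ]
bar top corner [ 0.6198247  -0.12659959  0.026     ]
bar top corner [ 0.62264539 -0.15460083  0.026     ]
bar top corner [ 0.45320783 -0.16738387  0.026     ]
bar top corner [ 0.4507517  -0.14279106  0.026     ]
plate [[0.5162 0.343  0.01  ]
 [0.5783 0.144  0.01  ]
 [0.495  0.1169 0.01  ]
 [0.4359 0.3154 0.01  ]] [0.50634511 0.22982082 0.01      ]
0.20779289369867632 106.96298237801544
plate sc [[0.5032 0.124  0.01  ]
 [0.4325 0.3209 0.01  ]
 [0.5177 0.3485 0.01  ]
 [0.5849 0.153  0.01  ]] [0.50956863 0.23659495 0.01      ]
0.20799687548928372 109.3643406998332
```

Request:
{"fn": "apply_moves", "kwargs": {
  "steps": [
    [[45,-30,0,0,0,16,0.2],[45,-30,0,0,0,16,0.2],[45,-30,0,0,0,16,0.2],[45,-30,0,0,0,16,0.2],[45,-30,0,0,0,16,0.2],[45,-30,0,0,0,16,0.2],[45,-30,0,0,0,16,0.2],[45,-30,0,0,0,16,0.2],[45,-30,0,0,0,16,0.2],[45,-30,0,0,0,16,0.2],[45,-30,5,0,0,16,0.2],[45,-30,10,0,0,16,0.2],[45,-30,10,0,0,16,0.2]]
  ]
}}

```text
time_s: 1.72
position: [0.5314, -0.1474, 0.1301]
tcp_rot: [[0.997, 0.075, -0.009], [0.075, -0.997, 0.004], [-0.009, -0.005, -1.0]]
force: [0.3, 0.5, 0.8]
opening: 0.599
grasp_force: 0.0
```

Run:
```python
from h import *
im=bot.capture("scene"); s=bot.read_state(); print(s["position"],s["tcp_rot"])
cv2.imwrite("pics/above.png",cv2.resize(im[100:250,110:310],None,fx=4,fy=4,interpolation=cv2.INTER_CUBIC))
p=s["position"]
for z in(.119,.074):print((pix("scene",np.array([p[0],p[1],z]))-[110,100])*4)
```

```text
[ 0.53353091 -0.14824011  0.13246014] [[ 0.99715188  0.07531119 -0.00404469]
 [ 0.07531888 -0.9971579   0.00178409]
 [-0.00389883 -0.00208365 -0.99999023]]
[350.60640392 233.38705219]
[359.06247874 310.97310066]
```

View pics/above.png

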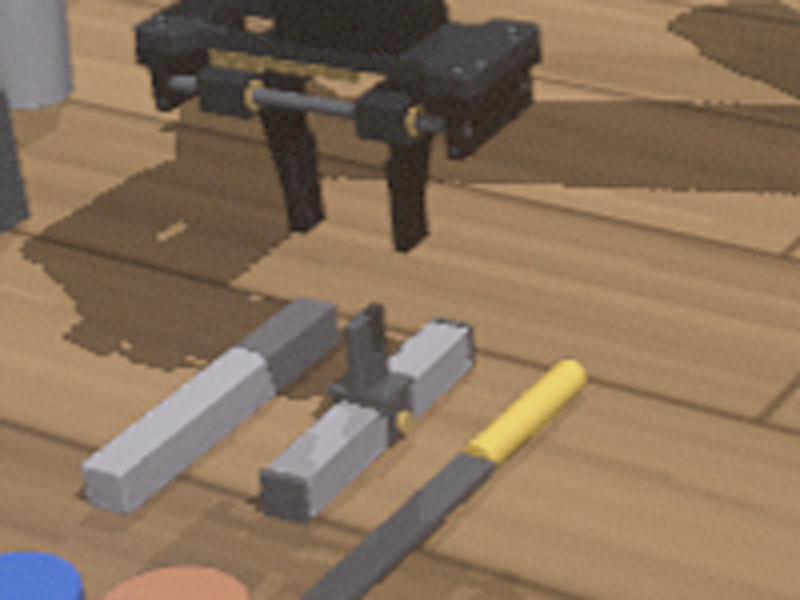

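The image shows the tab top at crop (365,312) and the tool axis lands at (359,311), so they line up. I'll go down and grip.

Request:
{"fn": "apply_moves", "kwargs": {
  "steps": [
    [[0,0,4,0,0,0,0.2],[0,0,7,0,0,0,0.2],[0,0,8.2,0,0,0,0.2],[0,0,8.2,0,0,0,0.2],[0,0,8.2,0,0,0,-1],[0,0,8.2,0,0,0,-1],[0,0,8.2,0,0,0,-1],[0,0,8.2,0,0,0,-1],[0,0,8.2,0,0,0,-1],[0,0,8.2,0,0,0,-1]]
  ]
}}

```text
time_s: 3.02
position: [0.5351, -0.148, 0.0516]
tcp_rot: [[0.997, 0.076, 0.0], [0.076, -0.997, -0.0], [-0.0, 0.0, -1.0]]
force: [-0.9, -0.6, 0.8]
opening: 0.086
grasp_force: 30.0
```

Request:
{"fn": "apply_moves", "kwargs": {
  "steps": [
    [[0,0,-1,0,0,0,-1],[0,0,-2.5,0,0,0,-1],[0,0,-5,0,0,0,-1],[0,0,-8,0,0,0,-1],[0,0,-11,0,0,0,-1],[0,0,-12,0,0,0,-1],[0,0,-12,0,0,0,-1],[0,0,-12,0,0,0,-1],[0,0,-12,0,0,0,-1],[0,0,-12,0,0,0,-1]]
  ]
}}

```text
time_s: 4.28
position: [0.5347, -0.1477, 0.1707]
tcp_rot: [[0.997, 0.076, -0.001], [0.076, -0.997, 0.001], [-0.001, -0.001, -1.0]]
force: [-0.4, 0.0, -4.8]
opening: 0.093
grasp_force: 30.0
```

Run:
```python
from h import *
im=bot.capture("scene"); s=bot.read_state(); print(s["time_s"],s["position"],s["tcp_rot"],s["moment"],s["force"],s["joint_positions"])
cv2.imwrite("pics/lift.png",cv2.resize(im[50:250,110:310],None,fx=3,fy=3,interpolation=cv2.INTER_CUBIC))
```

```text
4.325 [ 0.53482497 -0.14773887  0.17087771] [[ 9.97072101e-01  7.64592922e-02 -1.09602546e-03]
 [ 7.64599851e-02 -9.97072467e-01  6.04888048e-04]
 [-1.04656749e-03 -6.86919087e-04 -9.99999216e-01]] [ 0.0782276  -0.15757187  0.0513387 ] [ 0.45410096  0.33314903 -4.57057895] [-2.69834663e+01  2.96421917e+01  9.57575834e+01  2.93097108e-03
  5.46719116e+01  5.86297413e+01]
```

View pics/lift.png

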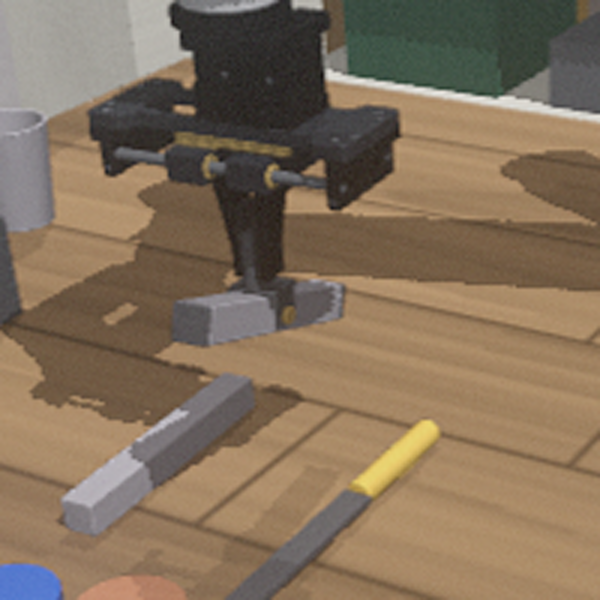

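The picture shows the left end, toward +x, raised to crop (190,318). The other end at (330,300), toward the robot, dips, so the heavy end is the −x one. Laying that end at the rest's +y would take joint 6 to about 176°, past its limit. I'll set the bar down and regrip with a half turn of the wrist.

Request:
{"fn": "apply_moves", "kwargs": {
  "steps": [
    [[0,0,4,0,0,0,-1],[0,0,7.5,0,0,0,-1],[0,0,9,0,0,0,-1],[0,0,10,0,0,0,-1],[0,0,11,0,0,0,-1],[0,0,11.9,0,0,0,-1],[0,0,11.9,0,0,0,-1],[0,0,11.9,0,0,0,-1],[0,0,11.9,0,0,0,0.2],[0,0,11.9,0,0,0,0.2],[0,0,11.9,0,0,0,0.2],[0,0,11.9,0,0,0,0.2],[0,0,8,0,0,0,0.2],[0,0,5,0,0,0,0.2],[0,0,4,0,0,0,0.2]]
  ]
}}

```text
time_s: 6.2
position: [0.536, -0.1483, 0.1333]
tcp_rot: [[0.997, 0.077, 0.003], [0.077, -0.997, -0.002], [0.003, 0.002, -1.0]]
force: [-0.2, 0.2, -0.0]
opening: 0.593
grasp_force: 0.0
```

Request:
{"fn": "apply_moves", "kwargs": {
  "steps": [
    [[0,0,0,0,0,-90,0.2],[0,0,0,0,0,-90,0.2],[0,0,0,0,0,-90,0.2],[0,0,0,0,0,-90,0.2],[0,0,0,0,0,-90,0.2],[0,0,0,0,0,-90,0.2],[0,0,0,0,0,-90,0.2],[0,0,0,0,0,-90,0.2],[0,0,0,0,0,-90,0.2]]
  ]
}}

```text
time_s: 7.32
position: [0.5343, -0.1475, 0.1305]
tcp_rot: [[-0.079, 0.997, -0.002], [0.997, 0.079, 0.001], [0.001, -0.002, -1.0]]
force: [0.6, 0.5, -0.4]
opening: 0.601
grasp_force: 0.0
```

Request:
{"fn": "apply_moves", "kwargs": {
  "steps": [
    [[0,0,0,0,0,-90,0.2],[0,0,0,0,0,-90,0.2],[0,0,0,0,0,-90,0.2],[0,0,0,0,0,-90,0.2],[0,0,0,0,0,-90,0.2],[0,0,0,0,0,-90,0.2],[0,0,0,0,0,-90,0.2],[0,0,0,0,0,-90,0.2],[0,0,0,0,0,-90,0.2]]
  ]
}}

```text
time_s: 8.45
position: [0.5344, -0.1475, 0.1305]
tcp_rot: [[-0.997, -0.079, -0.002], [-0.079, 0.997, 0.001], [0.002, 0.001, -1.0]]
force: [-0.7, -0.1, -0.3]
opening: 0.597
grasp_force: 0.0
```

Run:
```python
from h import *
im=bot.capture("scene"); s=bot.read_state(); print(s["time_s"],s["position"],s["tcp_rot"],s["joint_positions"])
cv2.imwrite("pics/re.png",cv2.resize(im[100:250,110:310],None,fx=4,fy=4,interpolation=cv2.INTER_CUBIC))
```

```text
8.5 [ 0.53439588 -0.14755666  0.13056768] [[-9.96768205e-01 -8.03115585e-02 -1.78843708e-03]
 [-8.03132293e-02  9.96769284e-01  8.82746240e-04]
 [ 1.71176442e-03  1.02352854e-03 -9.99998011e-01]] [-2.69848065e+01  3.30892008e+01  9.75799057e+01 -1.87560889e-03
  4.94451572e+01 -1.21590113e+02]
```

View pics/re.png

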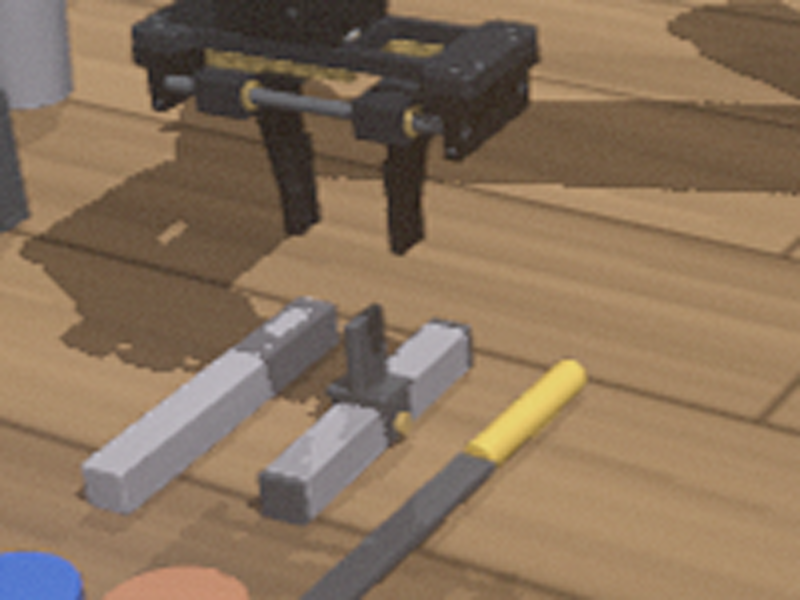

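The bar is back in its place with the tab upright, and the wrist is turned. I'll regrip.

Request:
{"fn": "apply_moves", "kwargs": {
  "steps": [
    [[0,0,4,0,0,0,0.2],[0,0,7,0,0,0,0.2],[0,0,8,0,0,0,0.2],[0,0,8,0,0,0,0.2],[0,0,8,0,0,0,-1],[0,0,8,0,0,0,-1],[0,0,8,0,0,0,-1],[0,0,8,0,0,0,-1],[0,0,8,0,0,0,-1],[0,0,8,0,0,0,-1]]
  ]
}}

```text
time_s: 9.75
position: [0.5351, -0.148, 0.0517]
tcp_rot: [[-0.997, -0.077, 0.0], [-0.077, 0.997, -0.0], [-0.0, -0.0, -1.0]]
force: [-0.8, -0.5, 1.0]
opening: 0.086
grasp_force: 30.0
```

Request:
{"fn": "apply_moves", "kwargs": {
  "steps": [
    [[0,0,-1,0,0,0,-1],[0,0,-2.5,0,0,0,-1],[0,0,-5,0,0,0,-1],[0,0,-8,0,0,0,-1],[0,0,-11,0,0,0,-1],[0,0,-14,0,0,0,-1],[0,0,-14,0,0,0,-1],[0,0,-14,0,0,0,-1],[0,0,-14,0,0,0,-1]]
  ]
}}

```text
time_s: 10.88
position: [0.534, -0.1473, 0.19]
tcp_rot: [[-0.997, -0.076, -0.003], [-0.076, 0.997, 0.002], [0.003, 0.002, -1.0]]
force: [0.1, -0.5, -4.9]
opening: 0.089
grasp_force: 30.0
```

Run:
```python
from h import *
im=bot.capture("top"); s=bot.read_state(); print(s["time_s"],s["position"],s["tcp_rot"],s["moment"],s["joint_positions"])
# refine rest: saddle outlines
w=im[180:262,105:245]; cv2.imwrite("pics/rest.png",cv2.resize(w,None,fx=5.5,fy=5.5,interpolation=cv2.INTER_CUBIC))
# projections for hypothesis
c=np.array([.508,.233,0]);a=np.radians(107.8);y=np.array([np.cos(a),np.sin(a),0]);x=np.array([np.sin(a),-np.cos(a),0])
for sy,fl in((65,.048),(-65,.040)):
  for sx in(-26,26):
    print(sy,sx,[((pix("top",c+x*sx/1e3+y*(sy+e)/1e3+[0,0,fl+.02])-[105,180])*5.5).round() for e in(-13,13)])
for sx,sy in((-45,-105),(45,-105),(45,105),(-45,105)): print("plate",((pix("top",c+x*sx/1e3+y*sy/1e3+[0,0,.01])-[105,180])*5.5).round())
```

```text
10.925 [ 0.53410677 -0.14737149  0.19003719] [[-0.99707779 -0.07633947 -0.0028573 ]
 [-0.07634411  0.99708032  0.00155133]
 [ 0.00273053  0.00176494 -0.99999471]] [ 0.08816629 -0.28132423  0.00718199] [-2.69846797e+01  2.80816451e+01  9.48010984e+01  5.85048404e-03
  5.73034765e+01 -1.21366182e+02]
65 -26 [array([225., 297.]), array([145., 314.])]
65 26 [array([201., 144.]), array([122., 160.])]
-65 -26 [array([622., 219.]), array([545., 235.])]
-65 26 [array([594.,  69.]), array([517.,  85.])]
plate [725. 281.]
plate [676.  37.]
plate [ 91. 158.]
plate [127. 407.]
```

View pics/rest.png

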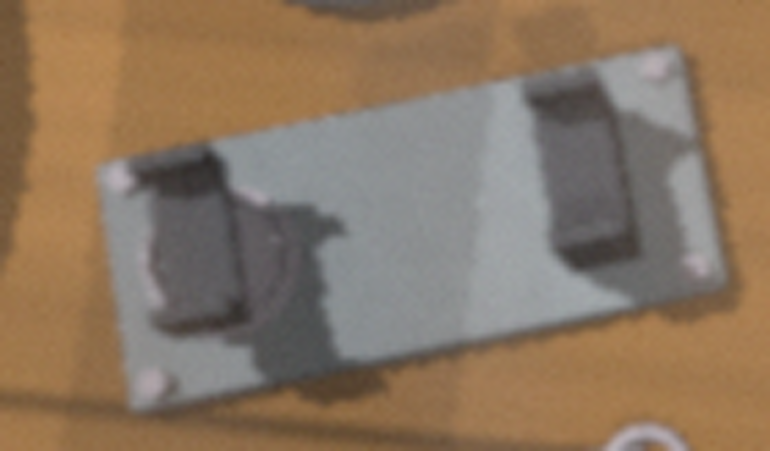

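The plate corners are at (98,163), (680,45), (725,285) and (130,408). That is within 2 mm of my prediction, so the rest's centre is about (0.506, 0.231) with its y axis at about 107.6°. I'll carry the bar over.

Request:
{"fn": "apply_moves", "kwargs": {
  "steps": [
    [[0,2,0,0,0,6,-1],[0,6,0,0,0,14,-1],[0,11,0,0,0,23,-1],[0,16,0,0,0,32,-1],[0,21,0,0,0,41,-1],[0,26,0,0,0,50,-1],[0,30,0,0,0,59,-1],[0,34,0,0,0,67,-1],[0,36.5,0,0,0,73,-1],[0,38,0,0,0,77,-1],[0,38,0,0,0,77,-1],[0,38,0,0,0,77,-1],[0,38,0,0,0,77,-1],[0,38,0,0,0,77,-1]]
  ]
}}

```text
time_s: 12.68
position: [0.5061, 0.2303, 0.1915]
tcp_rot: [[-0.298, 0.955, -0.0], [0.955, 0.298, -0.0], [-0.0, -0.0, -1.0]]
force: [-1.0, 0.3, -4.5]
opening: 0.088
grasp_force: 30.0
```

Run:
```python
from h import *
a=bot.capture("top"); b=bot.capture("scene"); s=bot.read_state(); R=s["tcp_rot"];p=s["position"];print(s["time_s"],p,R,np.degrees(np.arctan2(R[1,0],R[0,0])))
print("tool shift cm",R.T@(np.array([.506,.231,p[2]])-p)*100)
W=np.hstack([cv2.resize(a[130:330,60:260],(400,400)),cv2.resize(b[100:300,280:480],(400,400))])
cv2.imwrite("pics/over.png",W)
```

```text
12.775 [0.50609328 0.23055252 0.19159144] [[-2.98290393e-01  9.54475165e-01 -1.55095511e-05]
 [ 9.54475163e-01  2.98290392e-01 -7.41115143e-05]
 [-6.61112498e-05 -3.69102341e-05 -9.99999997e-01]] 107.35494912856102
tool shift cm [ 4.54929469e-02  4.44450513e-03 -3.17164331e-06]
```

View pics/over.png

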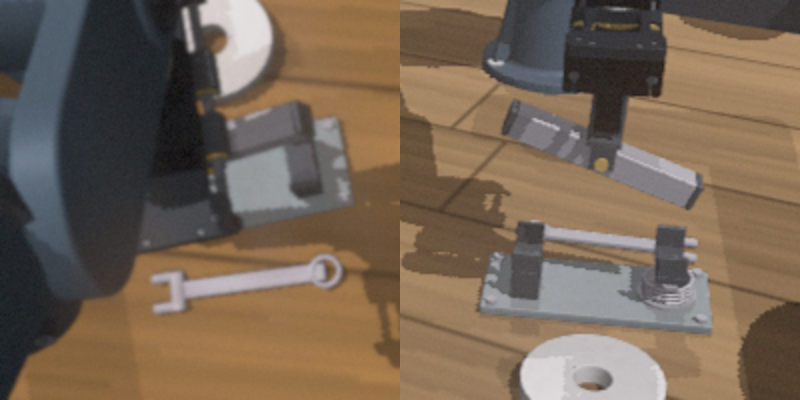

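The heavy end, at (690,195), hangs right over the sprung saddle at (672,250), and the tool is within 1 mm of its target. I'll lower the bar.

Request:
{"fn": "apply_moves", "kwargs": {
  "steps": [
    [[0,0,2,0,0,0,-1],[0,0,4,0,0,0,-1],[0,0,5.5,0,0,0,-1],[0,0,6.5,0,0,0,-1],[0,0,7.5,0,0,0,-1],[0,0,8.3,0,0,0,-1],[0,0,9,0,0,0,-1],[0,0,9.5,0,0,0,-1],[0,0,9.9,0,0,0,-1],[0,0,9.9,0,0,0,-1],[0,0,9.9,0,0,0,-1],[0,0,9.9,0,0,0,-1]]
  ]
}}

```text
time_s: 14.28
position: [0.5062, 0.2311, 0.0928]
tcp_rot: [[-0.299, 0.954, 0.001], [0.954, 0.299, 0.0], [0.0, 0.001, -1.0]]
force: [1.4, -1.5, -2.0]
opening: 0.087
grasp_force: 30.0
```

Run:
```python
from h import *
b=bot.capture("scene"); s=bot.read_state(); print(s["time_s"],s["position"],s["force"],s["moment"])
cv2.imwrite("pics/low.png",cv2.resize(b[150:290,300:460],None,fx=4,fy=4,interpolation=cv2.INTER_CUBIC))
```

```text
14.325 [0.50615207 0.23114529 0.09276608] [-0.00340861 -0.92588933 -2.78718123] [-0.2335054  -0.27611851 -0.02606452]
```

View pics/low.png

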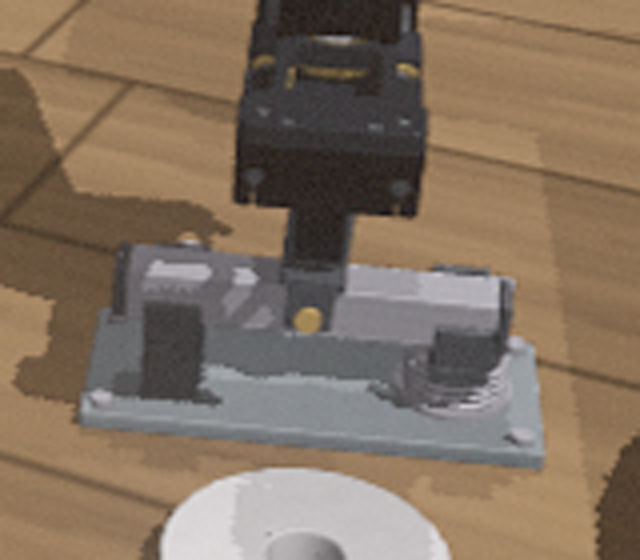

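The bar sits in both saddles with the spring compressed under its right end, and 1–2 mm are left to go. I'll lower a little more, release and rise.

Request:
{"fn": "apply_moves", "kwargs": {
  "steps": [
    [[0,0,0.1,0,0,0,-1],[0,0,0.2,0,0,0,-1],[0,0,0.2,0,0,0,-1],[0,0,0.2,0,0,0,-1]]
  ]
}}

```text
time_s: 14.82
position: [0.5063, 0.231, 0.0916]
tcp_rot: [[-0.299, 0.954, 0.001], [0.954, 0.299, 0.0], [-0.0, 0.001, -1.0]]
force: [-0.5, -1.2, 5.5]
opening: 0.086
grasp_force: 30.0
```

Request:
{"fn": "apply_moves", "kwargs": {
  "steps": [
    [[0,0,0,0,0,0,-0.5],[0,0,0,0,0,0,0],[0,0,0,0,0,0,0.2],[0,0,0,0,0,0,0.2],[0,0,0,0,0,0,0.2],[0,0,-1,0,0,0,0.2],[0,0,-3,0,0,0,0.2],[0,0,-6,0,0,0,0.2],[0,0,-10,0,0,0,0.2],[0,0,-14,0,0,0,0.2],[0,0,-16,0,0,0,0.2],[0,0,-16,0,0,0,0.2],[0,0,-16,0,0,0,0.2]]
  ]
}}

```text
time_s: 16.45
position: [0.5052, 0.2308, 0.2499]
tcp_rot: [[-0.299, 0.954, -0.001], [0.954, 0.299, -0.0], [0.0, -0.001, -1.0]]
force: [-0.4, 0.7, -0.7]
opening: 0.603
grasp_force: 0.0
```

Run:
```python
from h import *
b=bot.capture("scene"); s=bot.read_state(); print(s["time_s"],s["position"],s["force"])
cv2.imwrite("pics/fin.png",cv2.resize(b[150:290,300:460],None,fx=4,fy=4,interpolation=cv2.INTER_CUBIC))
# predicted bar ends if centred & level (underside 40 mm), camera-facing side (+x), bottom/top edges
c=np.array([.506,.231,0]);a=np.radians(107.6);y=np.array([np.cos(a),np.sin(a),0]);x=np.array([np.sin(a),-np.cos(a),0])
for e in(-90,90):
  print(e,[((pix("scene",c+x*.013+y*e/1e3+[0,0,z])-[300,150])*4).round() for z in(.04,.066)])
```

```text
16.5 [0.50506695 0.23078668 0.2494344 ] [ 0.52459181  0.30709246 -0.03857443]
-90 [array([111., 319.]), array([113., 272.])]
90 [array([507., 353.]), array([514., 306.])]
```

View pics/fin.png

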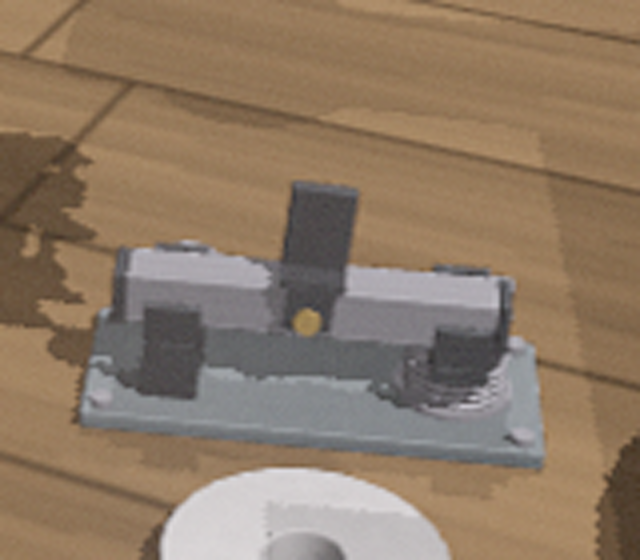

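The bar's ends are at about (111,319) and (508,351), against (111,319) and (507,353) predicted for a level, centred bar with the saddle down. The gripper is clear.

```bash
python3 -c "
from rig import bot
print(bot.hand_in())"
```

```text
the job is handed in; nothing more can be done
None
```

The bar lies level and centred in the rest with its heavy end pressing the sprung saddle down; I released it, moved clear and handed the job in at about 16.5 s, after one extra set-down to turn the wrist.

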